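# Find the stop weight that still grips

## Robot

A 7-joint arm with a two-finger parallel gripper is mounted at the origin on the work surface. World frame = base frame: x ahead of the robot, y to its left, z up, the work surface at z = 0. Lengths are in m, angles in rad, forces in N, time in s.
With the tool pointing down it reaches from about 0.4 to 0.85 m from the base axis. Payload 10.4 kg.
Tool frame: the origin (TCP) lies at the very end of the fingers, on their centre line; the grasp point (between the pads) lies 19 mm behind it; y points along the fingers, x is the direction in which the jaws open and shut, and the axes are right-handed (so a half turn about y gives the same grasp; the last joint's range is limited). The gripper opens to 87 mm and grips with 3 to 60 N. Pads are 19 mm wide; open, the fingers measure 117 mm over their backs; the gripper's body (75 mm by 190 mm) begins 51 mm behind the grasp point.
Start: joints at [-1.183, 0.332, -0.065, 1.46, 0.022, 1.35, -0.088], TCP at [0.25, 0.573, 0.223] pointing down, gripper open.
Joint ranges: [-2.6, 2.6], [-0.5, 2.12], [-1.47, 1.34], [0.16, 2.42], [-1.27, 4.41], [0.06, 2.06], [-2.6, 2.6]. Speed limits (rad/s): [2.22, 2.22, 2.79, 2.79, 3.14, 3.14, 3.14].

## Interface

Orientations are given as a unit quaternion [x, y, z, w].
In Python, from bench import readout, vision, r gives the robot as it stands.
- The arm moves only by the tool arm_command, never from a script. Its argument "targets" is a list that holds one entry, the list of rows, each a list of 6 numbers: the shift along the tool's x, y, z in m, then the turn, a rotation vector about the tool's x, y, z in degrees. A call has 1 to 12 rows; each row shifts and turns the commanded pose from where the row before left it, along the tool's axes as they then stand; what a row does not reach is not made up. A row lasts 1/12 s, in which the tool goes at most 41.7 mm and 7.16 degrees, less where a joint would pass 70% of its speed; a pose out of reach is approached as far as the arm can. A call is refused whole if a number of a shift passes 0.0417 or a number of a turn 7.16, either way. A call with a gripper value outside its range is refused whole. "hand" is the opening, from 0 (shut) to 1 (fully open), set as the call begins (left out, the last holds). The fingers move at their own pace and stop on an object; "grip_force" is the grip in N (left out, the last holds). Time passes only in rows, so rows that do not move let the fingers close. It gives the time, the measured TCP pose, the force and the opening at its end, in the units of the state.
- readout.read_state(): the state, without advancing time (a new reading comes with each control period).
- vision.camera(name): name is "scene" or "top" or "wrist"; returns a dict with "pixels" (384x512x3 uint8, blue, green, red), "fovy" (degrees; the focal length in pixels is half the picture's height over the tangent of half this angle, whatever the lens; pixels are square), "cx", "cy" (the principal point, pixels), "R" (3x3) and "t" (3): a world point X has camera coordinates R X + t; the wrist camera has in their place "mount" (4x4, takes a point from camera to tool coordinates, whose origin is the TCP and whose axes are the tool frame's). Camera axes: x right, y down, z forward; pixel columns grow to the right and rows downward; lengths in m; the calibration is good to about 2 mm. A picture is of the moment at which its call begins: read the wrist's pose just before it. There is no depth.
- r.close_job(): hands the job in, once; it reports no verdict.
The state is a dict: "time": time; "joint_positions": joint angles; "joint_vel": joint speeds; "joint_torque": joint torques, N m; "ee_pos": TCP position; "eef_rot": TCP orientation; "ft_force": force on the tool from outside, world axes, zero at the start; "torque": the same for the moment, N m; "width": finger opening in m.
Only numpy, scipy, OpenCV 4.12 (cv2) and the standard library are available. Lean on these libraries where they do the work, as an engineer would, in place of code of your own. Each camera call takes 0.05 s, during which the arm holds its last target.

## Task

The rubber under two of the three iron stop weights has gone hard and slippery, and you cannot see which. Drag each one in turn about 6 cm across the flat steel sheet with no more than light downward pressure, feeling how hard it drags, then stand the one that grips squarely inside the yellow square on the sloping drip board so that it stays there by itself. Leave the two slippery ones standing on the sheet, let no weight skid down the board, and do not disturb the other things on the shelf.

Things in the scene. Friction and masses are not known exactly. Their poses are not given: they have to be found in the camera images.
- stop_a: grey cast-iron block 56 x 56 mm, top 44 mm above what it stands on, on a black rubber pad 50 mm across that fills the lowest 8 mm (pad captive, 2 mm play). 0.7 to 0.9 kg. Origin: centre of underside; x, y along the sides. The three look alike, the rubber of any one may be good (drags at 4 to 7 N by its own weight, 2.5 to 5 read at a stop), the other two hard (0.8 to 2 N)
- stop_b: grey cast-iron block 56 x 56 mm, top 44 mm above what it stands on, on a black rubber pad 50 mm across that fills the lowest 8 mm (pad captive, 2 mm play). 0.7 to 0.9 kg. Origin: centre of underside; x, y along the sides. The three look alike, the rubber of any one may be good (drags at 4 to 7 N by its own weight, 2.5 to 5 read at a stop), the other two hard (0.8 to 2 N)
- stop_c: grey cast-iron block 56 x 56 mm, top 44 mm above what it stands on, on a black rubber pad 50 mm across that fills the lowest 8 mm (pad captive, 2 mm play). 0.7 to 0.9 kg. Origin: centre of underside; x, y along the sides. The three look alike, the rubber of any one may be good (drags at 4 to 7 N by its own weight, 2.5 to 5 read at a stop), the other two hard (0.8 to 2 N)
- sheet: fixed galvanised sheet, 300 mm along its x, 400 mm along its y, top 4 mm above the shelf (z = 0.004). The three weights stand on it about 120 mm apart along its y. Origin: centre of its underside; its place and yaw vary
- mark (a point): centre of the yellow square (90 mm outside) on the fixed green drip board, about 65 mm above the shelf. Smooth face sloped 18 degrees: too steep for hard rubber, safe for good. x points up the slope (away from the robot, but for its yaw), y level, z out of the face. Face reaches 70 mm up the slope, 80 mm to each side, 130 mm down to a lip 6 mm thick, 10 mm high
- nozzle: red spray nozzle, 55 x 28 x 38 mm high, standing loose beyond the sheet; bystander; origin under its collar
- dibber: wooden dibber, 190 mm long, 32 mm thick, lying along its x from its origin (the pointed end); bystander
- hammer: black rubber-headed hammer lying loose, 106 mm head at the origin along its y, 40 mm thick; wooden handle runs 220 mm along its -x; bystander
- saucers: stack of three green plastic saucers, 124 mm across, 35 mm high; origin: centre of the underside; bystander
Mind the look-alikes: they are no part of the job. What is shaped like the stop_b but pink or white is not meant.

How it is judged:
By the outcome, as a careful person would: the job done as asked, in the order asked, and still so for the second after the job is handed in, with the robot touching nothing.
It also fails if it takes over 64 s, if anything falls off the work surface, if the arm or the gripper's body presses on something with over 40 N, if the wrist force passes 120 N, or if a joint passes its speed limit or range.

## Working session

There is one attempt and no reset: what is moved stays moved. The work goes in short steps, Python scripts to look and compute and a tool call to move; the robot and the scene stay as the last step left them, time stands still between calls to the robot, and variables do not carry over. Pictures are saved under pics/ and viewed, and the job is handed in when it is done.

Besides the shell and the picture viewer there is one more tool, called after ">>>" as name(argument=value, ...) on one line, values as JSON. arm_command: Moves the arm, as the interface text tells. Its arguments: {"type":"object","properties":{"targets":{"type":"array","items":{"type":"array","items":{"type":"array","items":{"type":"number"}}}},"hand":{"type":"number"},"grip_force":{"type":"number"}},"required":["targets"]}

```bash
ls; mkdir -p pics
python3 - <<'E'
from bench import readout, vision, r
import cv2
for n in ["scene","top","wrist"]:
    s=readout.read_state()
    c=vision.camera(n); cv2.imwrite(f"pics/{n}0.png",c["pixels"])
    print(n,{k:v for k,v in c.items() if k!="pixels"})
print(s)
E
```

```text
pics
scene {'fovy': 44.42446950351673, 'cx': 253.66183146542667, 'cy': 193.72125528997924, 'R': array([[-0.51322507,  0.85822284,  0.00731987],
       [ 0.53203333,  0.32483   , -0.78193734],
       [-0.6734542 , -0.39741543, -0.62331405]]), 't': array([ 0.34422744, -0.20385664,  1.70137044])}
top {'fovy': 54.15696647044614, 'cx': 255.41653434166201, 'cy': 193.52638994156356, 'R': array([[ 0.02698146, -0.99945823,  0.01884798],
       [-0.99146567, -0.0291619 , -0.12706457],
       [ 0.12754537, -0.01525874, -0.99171536]]), 't': array([-0.09145306,  0.52126753,  1.06967071])}
wrist {'fovy': 65.48011554151286, 'cx': 257.5412054100005, 'cy': 192.6334967590088, 'mount': array([[ 9.99999497e-01, -8.71203512e-04,  4.97856313e-04,
         6.13921059e-04],
       [-6.96781375e-04, -2.45876465e-01,  9.69300923e-01,
        -1.61794764e-01],
       [-7.22047217e-04, -9.69300781e-01, -2.45876948e-01,
         6.66891149e-02],
       [ 0.00000000e+00,  0.00000000e+00,  0.00000000e+00,
         1.00000000e+00]])}
{'time': 0.1, 'joint_positions': array([-1.18261104,  0.33280516, -0.06474395,  1.46085531,  0.02160335,
        1.34993379, -0.088502  ]), 'joint_vel': array([ 0.00080021, -0.00080782, -0.00127488, -0.00389289, -0.00032476,
        0.00053135, -0.00161609]), 'joint_torque': array([ 1.63833083e-04, -6.24552441e+01,  2.36460386e-02, -3.90711021e+01,
       -6.16028113e-02,  3.65423178e-02,  8.67168251e-05]), 'ee_pos': array([0.24941848, 0.57268363, 0.22183679]), 'eef_rot': array([ 0.59172208,  0.38715593, -0.38790849, -0.59118717]), 'ft_force': array([ 0.22529469, -0.1397476 ,  0.17059975]), 'torque': array([0.00213861, 0.03102568, 0.01770021]), 'width': 0.0869726157985414}
```

View pics/scene0.png

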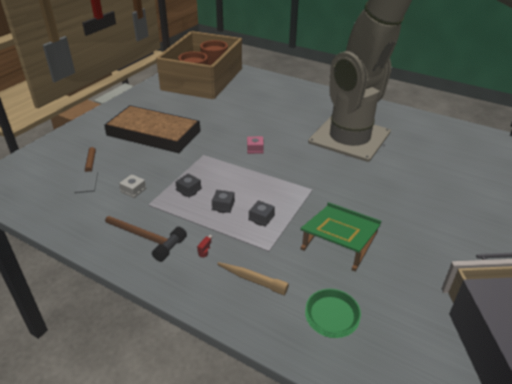

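View pics/top0.png

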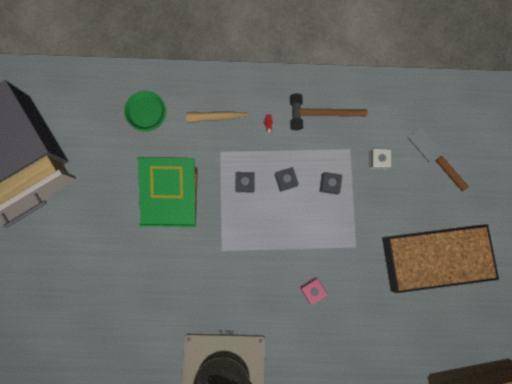

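View pics/wrist0.png

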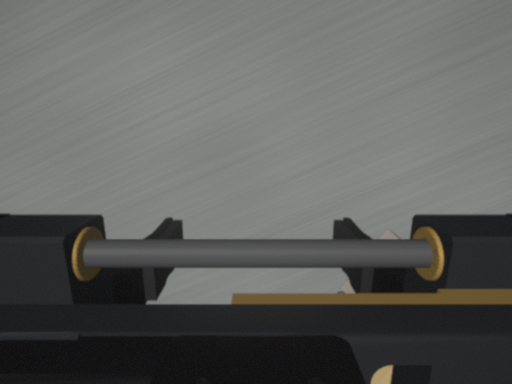

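Run:
```python
import cv2
a=cv2.imread("pics/top0.png")
cv2.imwrite("pics/c1.png",cv2.resize(a[140:260,212:362],None,fx=5,fy=5,interpolation=cv2.INTER_CUBIC))
cv2.imwrite("pics/c2.png",cv2.resize(a[145:240,125:215],None,fx=6,fy=6,interpolation=cv2.INTER_CUBIC))
b=cv2.imread("pics/scene0.png")
cv2.imwrite("pics/c3.png",cv2.resize(b[150:270,150:300],None,fx=5,fy=5,interpolation=cv2.INTER_CUBIC))
```

```text
(no output)
```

View pics/c1.png

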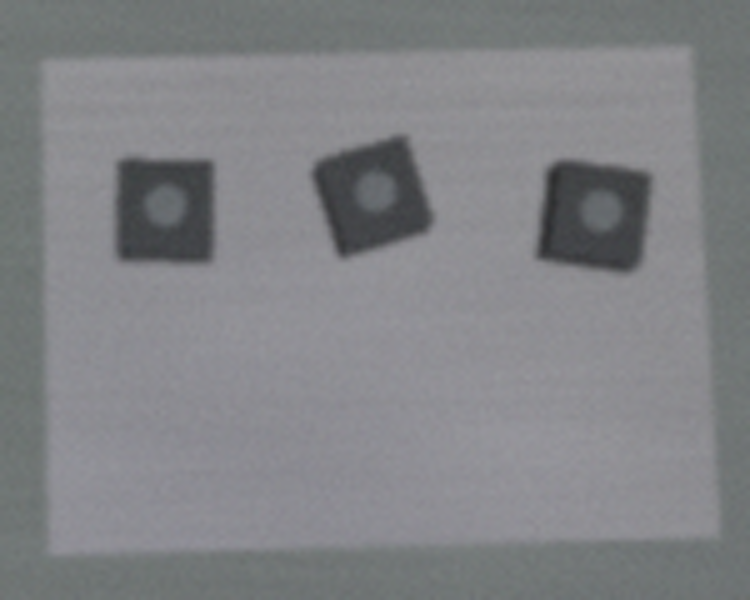

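View pics/c2.png

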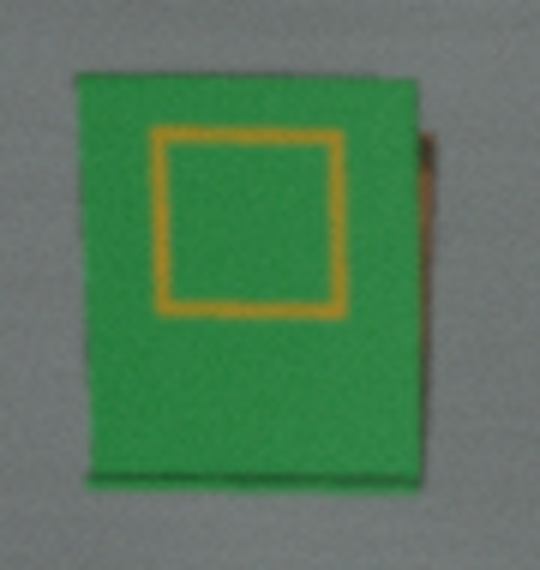

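View pics/c3.png

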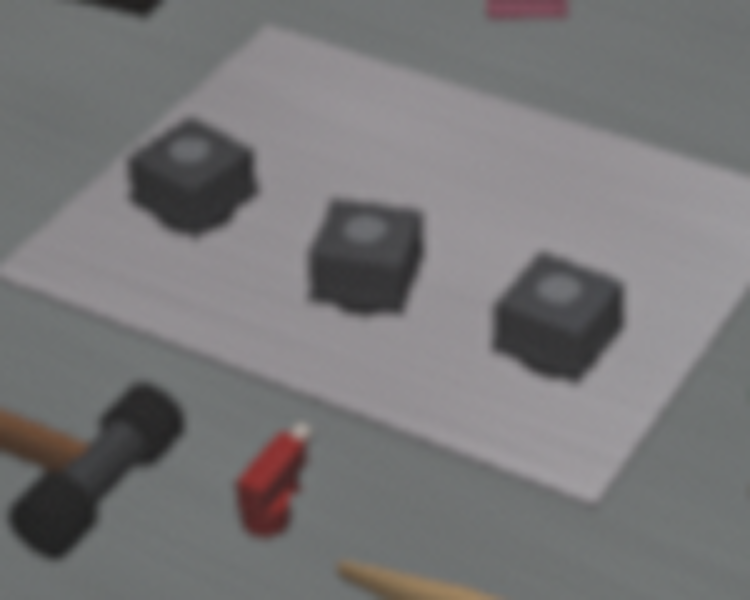

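```bash
cat > h.py <<'E'
import numpy as np, cv2
from scipy.spatial.transform import Rotation as Ro
def bp(c,u,v,p0=None,n=(0,0,1),z=0.):
    f=192/np.tan(np.radians(c['fovy'])/2)
    R,t=c['R'],c['t']
    d=R.T@np.array([(u-c['cx'])/f,(v-c['cy'])/f,1]); o=-R.T@t
    n=np.array(n,float); p0=np.array([0,0,z]) if p0 is None else p0
    return o+d*(n@(p0-o))/(n@d)
def tri(cs,uvs):
    A=[];b=[]
    for c,(u,v) in zip(cs,uvs):
        f=192/np.tan(np.radians(c['fovy'])/2)
        d=c['R'].T@np.array([(u-c['cx'])/f,(v-c['cy'])/f,1]); d/=np.linalg.norm(d); o=-c['R'].T@c['t']
        P=np.eye(3)-np.outer(d,d); A.append(P); b.append(P@o)
    x=np.linalg.lstsq(np.vstack(A),np.hstack(b),rcond=None)[0]; return x
def wristcam(c,s):
    T=np.eye(4); T[:3,:3]=Ro.from_quat(s['eef_rot']).as_matrix(); T[:3,3]=s['ee_pos']
    M=np.linalg.inv(T@c['mount']); c=dict(c); c['R']=M[:3,:3]; c['t']=M[:3,3]; return c
def crop(n,x0,y0,k): return lambda u,v:((u+.5)/k-.5+x0,(v+.5)/k-.5+y0)
E
python3 - <<'E'
from bench import readout, vision, r
from h import *
top=vision.camera("top"); sc=vision.camera("scene"); s=readout.read_state()
C1=crop(0,212,140,5);C2=crop(0,125,145,6);C3=crop(0,150,150,5)
for a,b in [((166,206),(559,290)),((376,192),(365,229)),((601,211),(188,151))]:
    print(bp(top,*C1(*a),z=.048),bp(sc,*C3(*b),z=.048),tri([top,sc],[C1(*a),C3(*b)]))
def yaw(p,q,z=.048):
    d=bp(top,*C1(*p),z=z)-bp(top,*C1(*q),z=z);return np.degrees(np.arctan2(d[1],d[0])),np.linalg.norm(d)
print(yaw((122,160),(212,160)),yaw((122,262),(212,262)),yaw((318,165),(405,138)),yaw((343,255),(432,222)),yaw((405,138),(432,222)),yaw((558,163),(650,175)),yaw((650,175),(635,270)))
print([bp(top,*C1(*p),z=.004) for p in [(42,60),(690,48),(718,538),(50,552)]])
for q in [(159,134),(338,136),(341,311),(163,309)]:
  print(bp(top,*C2(*q),z=.065))
m=C2(250,222);print('m',m,bp(top,*m,z=.065))
print(Ro.from_quat(s['eef_rot']).as_matrix(), s['time'])
b=sc["pixels"]; cv2.imwrite("pics/c4.png",cv2.resize(b[195:270,290:390],None,fx=7,fy=7,interpolation=cv2.INTER_CUBIC))
E
```

```text
[ 0.55830478 -0.0445831   0.048     ] [ 0.55413441 -0.04488749  0.048     ] [ 0.55746909 -0.04391946  0.05094185]
[ 0.57027208 -0.16695439  0.048     ] [ 0.56533996 -0.16791407  0.048     ] [ 0.56928916 -0.16595873  0.05167951]
[ 0.56298896 -0.29893288  0.048     ] [ 0.55847537 -0.30054497  0.048     ] [ 0.56220568 -0.29780954  0.05156651]
(np.float64(91.74931858501085), np.float64(0.05258129175278638)) (np.float64(91.68921416460508), np.float64(0.05221536245477214)) (np.float64(109.16547505716932), np.float64(0.053736421964857874)) (np.float64(112.10496296102187), np.float64(0.05572049299170611)) (np.float64(18.47430895711915), np.float64(0.05206372121646227)) (np.float64(84.20286150571738), np.float64(0.054457365161701195)) (np.float64(-8.962476610882305), np.float64(0.057177105246908874))
[array([0.65355094, 0.03458857, 0.004     ]), array([ 0.67369523, -0.36360509,  0.004     ]), array([ 0.37503479, -0.37886756,  0.004     ]), array([0.35621963, 0.01827164, 0.004     ])]
[0.58775962 0.22488854 0.065     ]
[0.58940941 0.13965082 0.065     ]
[0.50520039 0.13384113 0.065     ]
[0.5036975  0.21777548 0.065     ]
m (166.25, 181.58333333333334) [0.54654457 0.17918451 0.065     ]
[[ 3.99357016e-01 -2.57654750e-04 -9.16795456e-01]
 [ 9.16795292e-01 -5.47704658e-04  3.99357098e-01]
 [-6.05029395e-04 -9.99999817e-01  1.74869643e-05]] 0.25
```

View pics/c4.png

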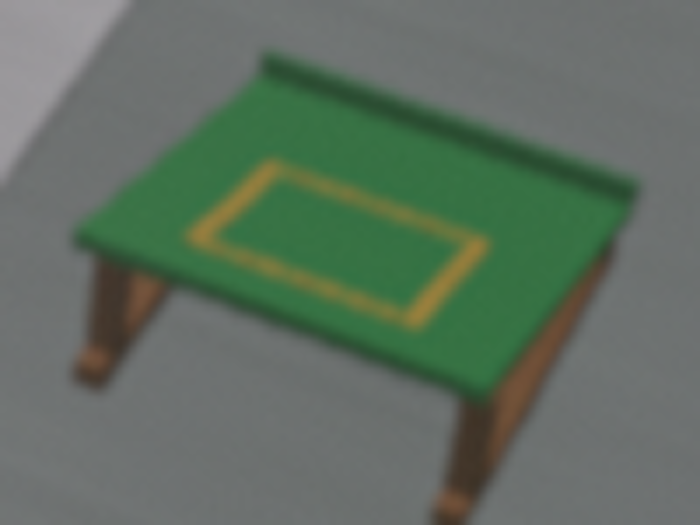

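Run:
```python
from bench import readout, vision, r
from h import *
top=vision.camera("top"); sc=vision.camera("scene")
C2=crop(0,125,145,6);C4=crop(0,290,195,7)
P=[]
for a,b in [((150,126),(420,330)),((345,130),(185,240)),((348,320),(272,158)),((157,317),(492,238))]:
    P.append(tri([top,sc],[C2(*a),C4(*b)]));print(P[-1])
P=np.array(P);print(P.mean(0))
ex=(P[0]+P[1]-P[2]-P[3])/2; ey=(P[0]+P[3]-P[1]-P[2])/2
print(ex,np.linalg.norm(ex),ey,np.linalg.norm(ey),np.degrees(np.arctan2(ex[1],ex[0])),np.degrees(np.arctan2(-ey[0],ey[1])),np.degrees(np.arcsin(ex[2]/np.linalg.norm(ex))))
```

```text
[0.58805547 0.22580724 0.08110072]
[0.58881691 0.13452666 0.0810752 ]
[0.50163386 0.13337542 0.05468596]
[0.50064279 0.22360058 0.05514495]
[0.54478726 0.17932748 0.06800171]
[0.08729786 0.00167895 0.02617251] 0.09115226509504983 [-0.00087625  0.09075287  0.00024226] 0.09075742251854062 1.1018004794200742 0.5531958597955081 16.686182023812265
```

```bash
cat >> h.py <<'E'
def Rt(yaw,slope=0.):
    # tool x along yaw dir (tilted up by slope), y down
    Z=Ro.from_euler('z',yaw,degrees=True)
    R0=Ro.from_matrix(np.array([[1,0,0],[0,0,1],[0,-1,0.]]))  # cols x=(1,0,0) y=(0,0,-1) z=(0,1,0)
    return Z*Ro.from_euler('y',-slope,degrees=True)*R0
def plan(s,pos,R,N):
    Rc=Ro.from_quat(s['eef_rot']); rel=Rc.inv()*R; w=rel.as_rotvec()/N
    d=Rc.inv().apply(np.array(pos)-s['ee_pos'])
    S=sum(Ro.from_rotvec(w*k).as_matrix() for k in range(N))
    sh=np.linalg.solve(S,d); np.set_printoptions(suppress=True,precision=5)
    print(N,'rows of',np.round(sh,4),np.round(np.degrees(w),2),'total d',np.round(d,4))
E
python3 - <<'E'
from bench import readout
from h import *
s=readout.read_state(); plan(s,[.556,-.045,.12],Rt(2),22); plan(s,[.556,-.045,.12],Rt(2),24)
E
```

```text
22 rows of [-0.0054  0.0047 -0.0326] [ 0.    2.93 -0.  ] total d [-0.4441  0.1025 -0.5278]
24 rows of [-0.0048  0.0043 -0.0299] [ 0.    2.69 -0.  ] total d [-0.4441  0.1025 -0.5278]
```

>>> arm_command(targets=[[[-0.0048,0,-0.0299,0,2.69,0],[-0.0048,0,-0.0299,0,2.69,0],[-0.0048,0,-0.0299,0,2.69,0],[-0.0048,0,-0.0299,0,2.69,0],[-0.0048,0,-0.0299,0,2.69,0],[-0.0048,0,-0.0299,0,2.69,0],[-0.0048,0,-0.0299,0,2.69,0],[-0.0048,0,-0.0299,0,2.69,0],[-0.0048,0,-0.0299,0,2.69,0],[-0.0048,0,-0.0299,0,2.69,0],[-0.0048,0,-0.0299,0,2.69,0],[-0.0048,0,-0.0299,0,2.69,0]]], hand=1, grip_force=30)

```text
time: 1.35
ee_pos: [0.4928, 0.3075, 0.2226]
eef_rot: [-0.676, -0.207, 0.207, 0.676]
ft_force: [0.3, 0.8, 0.4]
width: 0.0869
```

>>> arm_command(targets=[[[-0.0048,0.0086,-0.0299,0,2.69,0],[-0.0048,0.0086,-0.0299,0,2.69,0],[-0.0048,0.0086,-0.0299,0,2.69,0],[-0.0048,0.0086,-0.0299,0,2.69,0],[-0.0048,0.0086,-0.0299,0,2.69,0],[-0.0048,0.0086,-0.0299,0,2.69,0],[-0.0048,0.0086,-0.0299,0,2.69,0],[-0.0048,0.0086,-0.0299,0,2.69,0],[-0.0048,0.0086,-0.0299,0,2.69,0],[-0.0048,0.0086,-0.0299,0,2.69,0],[-0.0048,0.0086,-0.0299,0,2.69,0],[-0.0048,0.0086,-0.0299,0,2.69,0]]])

```text
time: 2.35
ee_pos: [0.556, -0.0455, 0.1191]
eef_rot: [-0.707, -0.011, 0.011, 0.707]
ft_force: [0.3, -0.3, 0.6]
width: 0.087
```

Run:
```python
from bench import readout,vision
from h import *
s=readout.read_state(); c=vision.camera("wrist"); cv2.imwrite("pics/w1.png",c["pixels"]); print(s['time'],s['ee_pos'],Ro.from_quat(s['eef_rot']).as_matrix(),s['joint_positions'],s['ft_force'])
plan(s,[.556,-.045,.10],Rt(2),1)
```

```text
2.35 [ 0.55601847 -0.04545264  0.11907606] [[ 9.99516935e-01  4.97777994e-04 -3.10748803e-02]
 [ 3.10748206e-02  1.27148769e-04  9.99517053e-01]
 [ 5.01488727e-04 -9.99999868e-01  1.11618986e-04]] [-0.40049156  0.28024664  0.46765265  1.7918156  -0.14040913  1.10180294
  0.14615378] [ 0.27510921 -0.26679958  0.58502407]
1 rows of [-0.      0.0191  0.0005] [-0.01 -0.22  0.03] total d [-0.      0.0191  0.0005]
```

View pics/w1.png

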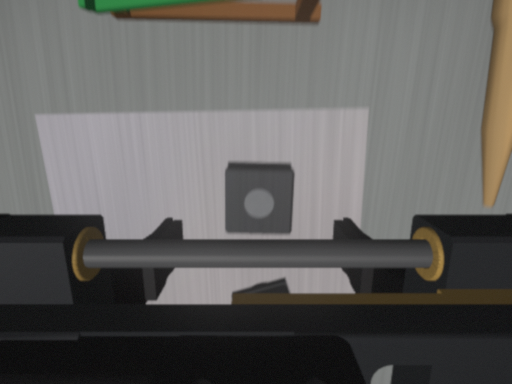

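Run:
```python
from bench import readout,vision
from h import *
s=readout.read_state(); c=wristcam(vision.camera("wrist"),s)
print(bp(c,259,204,z=.048)); 
for p in [(226,164),(292,164),(293,232),(226,232)]: print(bp(c,*p,z=.048))
```

```text
[ 0.55557491 -0.05380934  0.048     ]
[ 0.52915225 -0.02180186  0.048     ]
[ 0.58062941 -0.02077878  0.048     ]
[ 0.58419585 -0.07738132  0.048     ]
[ 0.52878853 -0.07849233  0.048     ]
```

Run:
```python
from bench import readout,vision
from h import *
s=readout.read_state(); c=vision.camera("wrist"); print(s['ee_pos'])
cv2.imwrite("pics/w2.png",cv2.resize(c["pixels"][140:260,180:330],None,fx=5,fy=5,interpolation=cv2.INTER_CUBIC))
```

```text
[ 0.55452511 -0.05016789  0.11832549]
```

View pics/w2.png

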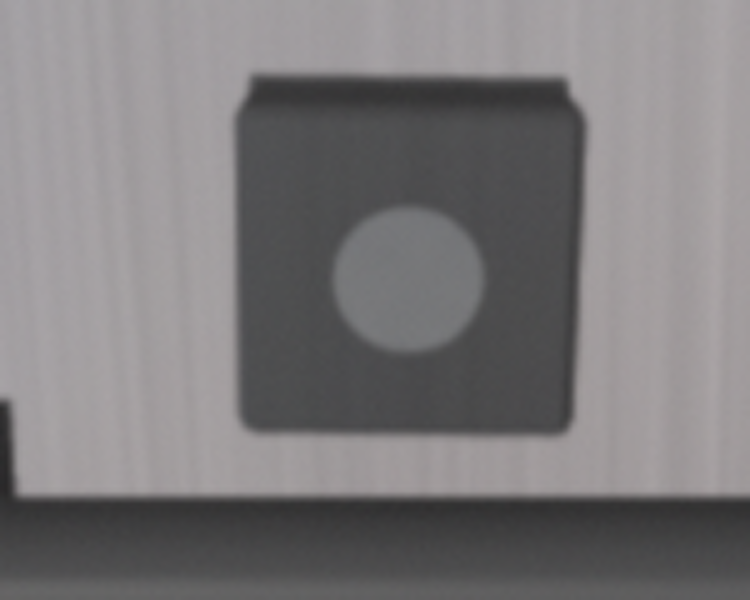

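Run:
```python
from bench import readout,vision
from h import *
s=readout.read_state(); c=wristcam(vision.camera("wrist"),s); C=crop(0,180,140,5)
print(s['ee_pos'],bp(c,*C(409,280),z=.048)); 
P=[bp(c,*C(*p),z=.048) for p in [(237,108),(583,108),(570,432),(240,430)]]; print(np.mean(P,0),P)
plan(s,[.556,-.046,.08],Rt(2),4)
```

```text
[ 0.55531641 -0.04686138  0.11889695] [ 0.55856309 -0.04084723  0.048     ]
[ 0.55828214 -0.03984375  0.048     ] [array([ 0.53078341, -0.01375936,  0.048     ]), array([ 0.58493256, -0.01225538,  0.048     ]), array([ 0.58598996, -0.06609865,  0.048     ]), array([ 0.53142262, -0.06726161,  0.048     ])]
4 rows of [0.0002 0.0097 0.0002] [ 0.01 -0.09 -0.01] total d [0.0007 0.0389 0.0009]
```

>>> arm_command(targets=[[[0.002,0.025,0.002,0,0,0],[0,0.03,0,0,0,0],[0,0.03,0,0,0,0],[0,0.018,0,0,0,0],[0,0.005,0,0,0,0],[0,0,0,0,0,0],[0,0,0,0,0,0],[0,0,0,0,0,0]]])

```text
time: 3.22
ee_pos: [0.5593, -0.0415, 0.013]
eef_rot: [-0.707, -0.013, 0.011, 0.707]
ft_force: [-0.2, 0.7, -0.3]
width: 0.0867
```

Run:
```python
from bench import readout,vision
from h import *
s=readout.read_state(); c=vision.camera("scene"); print(s['time'],s['ee_pos'],s['ft_force'])
cv2.imwrite("pics/s2.png",cv2.resize(c["pixels"][120:260,170:330],None,fx=4,fy=4,interpolation=cv2.INTER_CUBIC))
```

```text
3.2167 [ 0.55926517 -0.04151834  0.01298441] [-0.20741401  0.71179067 -0.2754963 ]
```

View pics/s2.png

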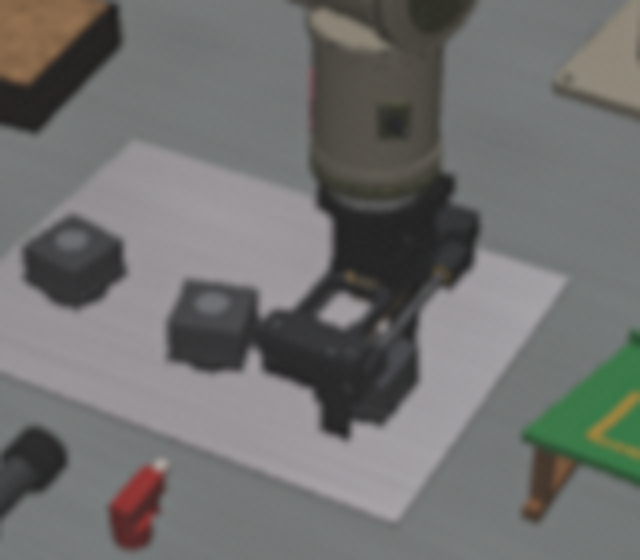

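>>> arm_command(targets=[[[-0.006,0,-0.003,0,0,0],[-0.005,0,0,0,0,0],[-0.005,0,0,0,0,0],[-0.005,0,0,0,0,0],[-0.005,0,0,0,0,0],[-0.005,0,0,0,0,0],[-0.005,0,0,0,0,0],[-0.005,0,0,0,0,0]]])

```text
time: 3.93
ee_pos: [0.5171, -0.0463, 0.0117]
eef_rot: [-0.707, -0.012, 0.011, 0.707]
ft_force: [1.9, 1.0, 1.0]
width: 0.0867
```

>>> arm_command(targets=[[[-0.005,0,0,0,0,0],[-0.005,0,0,0,0,0],[-0.005,0,0,0,0,0],[-0.005,0,0,0,0,0],[-0.005,0,0,0,0,0],[-0.005,0,0,0,0,0],[-0.005,0,0,0,0,0]]])

```text
time: 4.52
ee_pos: [0.4817, -0.0475, 0.0113]
eef_rot: [-0.707, -0.012, 0.012, 0.707]
ft_force: [2.7, -0.1, 2.4]
width: 0.0872
```

Run:
```python
from bench import readout,vision
from h import *
s=readout.read_state(); print(s['time'],s['ee_pos'],s['ft_force'])
c=vision.camera("wrist");cv2.imwrite("pics/w3.png",c["pixels"])
```

```text
4.5167 [ 0.48165008 -0.04752768  0.01133635] [ 2.73251042 -0.13969391  2.38873251]
```

View pics/w3.png

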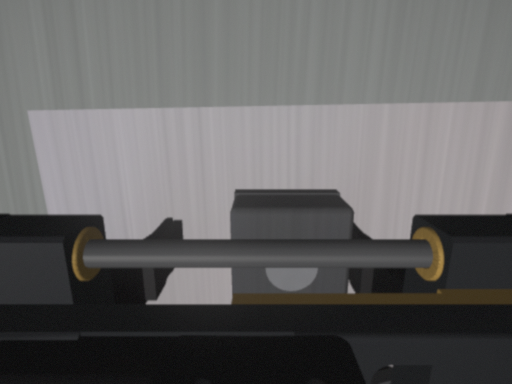

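>>> arm_command(targets=[[[0,0,0,0,0,0],[0,0,0,0,0,0],[0,0,0,0,0,0]]])

```text
time: 4.82
ee_pos: [0.4816, -0.0475, 0.011]
eef_rot: [-0.707, -0.011, 0.012, 0.707]
ft_force: [0.7, 0.7, -0.1]
width: 0.087
```

Run:
```python
from bench import readout,vision
from h import *
s=readout.read_state(); print(s['time'],s['ee_pos'],s['ft_force'],s['torque'])
c=vision.camera("top");cv2.imwrite("pics/t3.png",c["pixels"][120:270,200:380])
```

```text
4.8167 [ 0.48164296 -0.04748453  0.01101897] [ 0.6735122   0.68433129 -0.12927448] [-0.11799649  0.06296185  0.01066509]
```

View pics/t3.png

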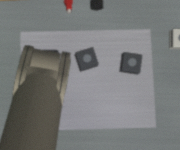

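>>> arm_command(targets=[[[0.006,0,0,0,0,0],[0.006,-0.005,0,0,0,0],[0,-0.03,0,0,0,0],[0,-0.03,0,0,0,0],[0,-0.02,0,0,0,0]]])

```text
time: 5.28
ee_pos: [0.4954, -0.0474, 0.099]
eef_rot: [0.707, 0.012, -0.011, -0.707]
ft_force: [1.8, -0.5, 0.5]
width: 0.0866
```

Run:
```python
from bench import readout,vision
from h import *
s=readout.read_state(); print(s['time'],s['ee_pos'],s['ft_force'],s['torque'])
plan(s,[.5695,-.1665,.09],Rt(19.5),7)
```

```text
5.2833 [ 0.49543898 -0.04742539  0.09898906] [ 1.78533465 -0.50658818  0.5339488 ] [-0.08124743  0.0340674   0.00573241]
7 rows of [ 0.0077  0.0013 -0.0186] [ 0.01 -2.52  0.01] total d [ 0.0701  0.0092 -0.1214]
```

>>> arm_command(targets=[[[0.0077,0.001,-0.0186,0,-2.52,0],[0.0077,0.001,-0.0186,0,-2.52,0],[0.0077,0.001,-0.0186,0,-2.52,0],[0.0077,0.001,-0.0186,0,-2.52,0],[0.0077,0.001,-0.0186,0,-2.52,0],[0.0077,0.001,-0.0186,0,-2.52,0],[0.0077,0.001,-0.0186,0,-2.52,0],[0,0,0,0,0,0],[0,0,0,0,0,0],[0,0,0,0,0,0]]])

```text
time: 6.12
ee_pos: [0.5684, -0.1658, 0.0892]
eef_rot: [-0.697, -0.12, 0.12, 0.697]
ft_force: [0.2, 0.1, 0.6]
width: 0.0872
```

Run:
```python
from bench import readout,vision
from h import *
s=readout.read_state(); print(s['time'],s['ee_pos'],s['ft_force'],s['torque'])
plan(s,[.5695,-.1665,.010],Rt(19.5),1)
c=vision.camera("wrist");cv2.imwrite("pics/w4.png",c["pixels"])
```

```text
6.1167 [ 0.56835203 -0.16576158  0.08923023] [0.19698111 0.05287937 0.62450473] [-0.02535273 -0.00901959  0.02031766]
1 rows of [ 0.0009  0.0792 -0.0011] [-0.03  0.01 -0.02] total d [ 0.0009  0.0792 -0.0011]
```

View pics/w4.png

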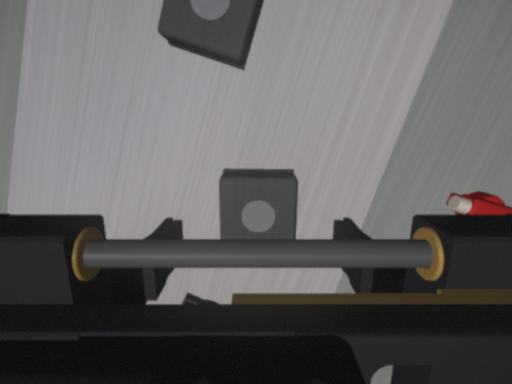

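>>> arm_command(targets=[[[0.001,0.025,-0.001,0,0,0],[0,0.03,0,0,0,0],[0,0.018,0,0,0,0],[0,0.005,0,0,0,0],[0,0,0,0,0,0],[0,0,0,0,0,0],[0,0,0,0,0,0]]])

```text
time: 6.75
ee_pos: [0.5707, -0.1669, 0.013]
eef_rot: [0.697, 0.121, -0.119, -0.697]
ft_force: [-0.2, 0.0, 0.2]
width: 0.0869
```

>>> arm_command(targets=[[[-0.006,0,0,0,0,0],[-0.005,0,0,0,0,0],[-0.005,0,0,0,0,0],[-0.005,0,0,0,0,0],[-0.005,0,0,0,0,0],[-0.005,0,0,0,0,0],[-0.005,0,0,0,0,0],[-0.005,0,0,0,0,0]]])

```text
time: 7.42
ee_pos: [0.531, -0.1807, 0.0116]
eef_rot: [0.697, 0.12, -0.12, -0.697]
ft_force: [2.9, 0.5, 2.3]
width: 0.0869
```

>>> arm_command(targets=[[[-0.005,0,0,0,0,0],[-0.005,0,0,0,0,0],[-0.005,0,0,0,0,0],[-0.005,0,0,0,0,0],[-0.005,0,0,0,0,0],[-0.005,0,0,0,0,0],[-0.005,0,0,0,0,0]]])

```text
time: 8.0
ee_pos: [0.4976, -0.1924, 0.0113]
eef_rot: [-0.697, -0.12, 0.12, 0.697]
ft_force: [2.7, 0.1, 2.7]
width: 0.0873
```

>>> arm_command(targets=[[[0,0,0,0,0,0],[0,0,0,0,0,0],[0,0,0,0,0,0]]])

```text
time: 8.25
ee_pos: [0.4973, -0.1923, 0.0109]
eef_rot: [-0.697, -0.119, 0.12, 0.697]
ft_force: [0.1, -0.8, 0.1]
width: 0.087
```

Run:
```python
from bench import readout,vision
from h import *
s=readout.read_state(); print(s['time'],s['ee_pos'],s['ft_force'],s['torque'])
c=vision.camera("wrist");cv2.imwrite("pics/w5.png",c["pixels"])
```

```text
8.25 [ 0.49730084 -0.19227043  0.0109032 ] [ 0.09062462 -0.84435524  0.08143677] [-0.07562317 -0.00718365 -0.03267633]
```

View pics/w5.png

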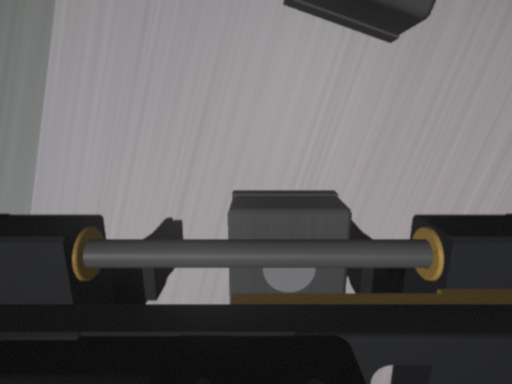

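>>> arm_command(targets=[[[0.006,0,0,0,0,0],[0.006,-0.005,0,0,0,0],[0,-0.03,0,0,0,0],[0,-0.03,0,0,0,0],[0,-0.02,0,0,0,0]]])

```text
time: 8.72
ee_pos: [0.5106, -0.1883, 0.099]
eef_rot: [0.697, 0.121, -0.12, -0.696]
ft_force: [0.7, -0.1, 0.1]
width: 0.0868
```

Run:
```python
from bench import readout,vision
from h import *
s=readout.read_state(); print(s['time'],s['ee_pos'],s['ft_force'],s['torque'])
plan(s,[.562,-.299,.09],Rt(-7.5),7)
```

```text
8.7167 [ 0.51063176 -0.1883082   0.09897712] [ 0.66256597 -0.14900059  0.14309925] [-0.04630456 -0.02853206  0.01517171]
7 rows of [ 0.0051  0.0013 -0.0168] [0.01 3.87 0.01] total d [ 0.0113  0.0091 -0.1215]
```

>>> arm_command(targets=[[[0.0051,0.001,-0.0168,0,3.87,0],[0.0051,0.001,-0.0168,0,3.87,0],[0.0051,0.001,-0.0168,0,3.87,0],[0.0051,0.001,-0.0168,0,3.87,0],[0.0051,0.001,-0.0168,0,3.87,0],[0.0051,0.001,-0.0168,0,3.87,0],[0.0051,0.001,-0.0168,0,3.87,0],[0,0,0,0,0,0],[0,0,0,0,0,0],[0,0,0,0,0,0]]])

```text
time: 9.55
ee_pos: [0.5608, -0.2978, 0.0892]
eef_rot: [-0.705, 0.046, -0.046, 0.706]
ft_force: [-1.0, 0.7, -0.8]
width: 0.0874
```

Run:
```python
from bench import readout,vision
from h import *
s=readout.read_state(); print(s['time'],s['ee_pos'],s['ft_force'],s['torque'])
plan(s,[.562,-.299,.010],Rt(-7.5),1)
c=vision.camera("wrist");cv2.imwrite("pics/w6.png",c["pixels"])
```

```text
9.55 [ 0.56084531 -0.29780636  0.08923729] [-1.04856418  0.67264612 -0.7545453 ] [-0.11399189  0.04202465 -0.0416686 ]
1 rows of [ 0.0013  0.0792 -0.0011] [-0.03  0.08 -0.02] total d [ 0.0013  0.0792 -0.0011]
```

View pics/w6.png

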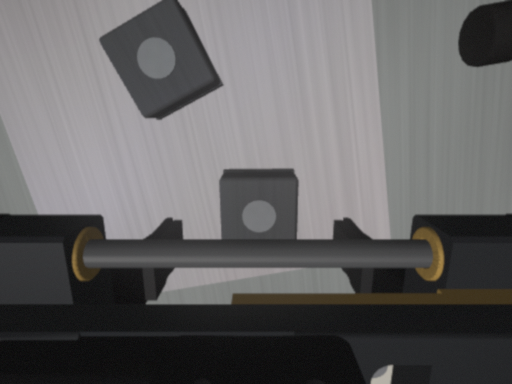

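>>> arm_command(targets=[[[0.001,0.025,-0.001,0,0,0],[0,0.03,0,0,0,0],[0,0.018,0,0,0,0],[0,0.005,0,0,0,0],[0,0,0,0,0,0],[0,0,0,0,0,0],[0,0,0,0,0,0]]])

```text
time: 10.18
ee_pos: [0.5624, -0.3001, 0.0131]
eef_rot: [0.706, -0.045, 0.047, -0.705]
ft_force: [-0.0, -0.1, -0.2]
width: 0.0871
```

>>> arm_command(targets=[[[-0.006,0,0,0,0,0],[-0.005,0,0,0,0,0],[-0.005,0,0,0,0,0],[-0.005,0,0,0,0,0],[-0.005,0,0,0,0,0],[-0.005,0,0,0,0,0],[-0.005,0,0,0,0,0],[-0.005,0,0,0,0,0]]])

```text
time: 10.85
ee_pos: [0.5214, -0.2945, 0.012]
eef_rot: [0.706, -0.046, 0.047, -0.705]
ft_force: [5.1, -1.0, -0.1]
width: 0.0869
```

>>> arm_command(targets=[[[-0.005,0,0,0,0,0],[-0.005,0,0,0,0,0],[-0.005,0,0,0,0,0],[-0.005,0,0,0,0,0],[-0.005,0,0,0,0,0],[-0.005,0,0,0,0,0],[-0.005,0,0,0,0,0]]])

```text
time: 11.43
ee_pos: [0.4867, -0.29, 0.0119]
eef_rot: [0.706, -0.046, 0.047, -0.705]
ft_force: [5.6, -0.8, 0.7]
width: 0.0871
```

>>> arm_command(targets=[[[0,0,0,0,0,0],[0,0,0,0,0,0],[0,0,0,0,0,0]]])

```text
time: 11.68
ee_pos: [0.4857, -0.2898, 0.0113]
eef_rot: [-0.705, 0.047, -0.046, 0.706]
ft_force: [0.3, -0.4, 0.3]
width: 0.0866
```

Run:
```python
from bench import readout,vision
from h import *
s=readout.read_state(); print(s['time'],s['ee_pos'],s['ft_force'],s['torque'])
c=vision.camera("wrist");cv2.imwrite("pics/w7.png",c["pixels"])
```

```text
11.6833 [ 0.48572289 -0.28982952  0.01129522] [ 0.2938217  -0.35274467  0.26366105] [-0.0711866  -0.12537847 -0.02933911]
```

View pics/w7.png

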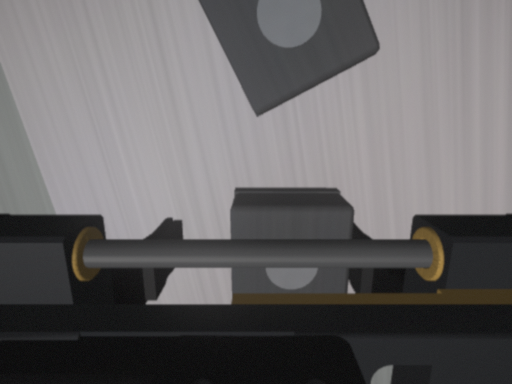

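>>> arm_command(targets=[[[0.005,0,0,0,0,0],[0.005,0,0,0,0,0],[0.005,0,0,0,0,0],[0,0,0,0,0,0],[0,0,0,0,0,0]]])

```text
time: 12.15
ee_pos: [0.5011, -0.2919, 0.0111]
eef_rot: [0.706, -0.047, 0.046, -0.706]
ft_force: [-0.8, 0.4, 0.0]
width: 0.0869
```

>>> arm_command(targets=[[[0,0,0,0,0,0],[0,0,0,0,0,0],[0,0,0,0,0,0],[0,0,0,0,0,0],[0,0,0,0,0,0],[0,0,0,0,0,0],[0,0,0,0,0,0],[0,0,0,0,0,0]]], hand=0, grip_force=40)

```text
time: 12.82
ee_pos: [0.5009, -0.2919, 0.0114]
eef_rot: [-0.706, 0.046, -0.047, 0.706]
ft_force: [0.4, -0.1, -0.6]
width: 0.056
```

Run:
```python
from bench import readout,vision
from h import *
s=readout.read_state(); print(s['time'],s['ee_pos'],s['ft_force'],s['torque'],s['width'])
c=vision.camera("wrist");cv2.imwrite("pics/w8.png",c["pixels"])
```

```text
12.8167 [ 0.50090755 -0.29188729  0.01135074] [ 0.35911841 -0.0656286  -0.56182914] [-0.09285876  0.00811682 -0.0189868 ] 0.05600000128887318
```

View pics/w8.png

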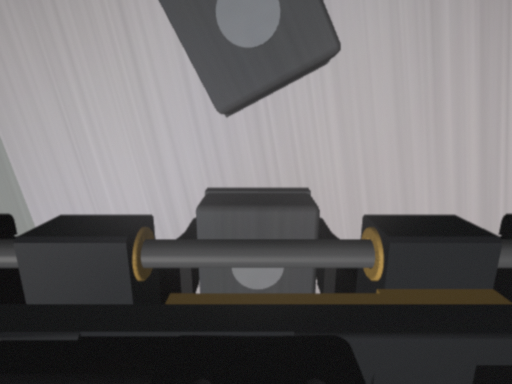

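>>> arm_command(targets=[[[0,-0.01,0,0,0,0],[0,-0.03,0,0,0,0],[0,-0.04,0,0,0,0],[0,-0.04,0,0,0,0],[0,-0.04,0,0,0,0],[0,0,0,0,0,0],[0,0,0,0,0,0]]])

```text
time: 13.45
ee_pos: [0.5013, -0.2922, 0.173]
eef_rot: [0.706, -0.046, 0.048, -0.705]
ft_force: [-0.4, 0.6, -9.5]
width: 0.0555
```

Run:
```python
from bench import readout,vision
from h import *
s=readout.read_state(); print(s['time'],s['ee_pos'],s['ft_force'],s['torque'],s['width'])
c=vision.camera("wrist");cv2.imwrite("pics/w9.png",c["pixels"])
f=192/np.tan(np.radians(c['fovy'])/2); M=c['mount']
for (u,v) in [(258,205),(258,189)]:
    d=M[:3,:3]@np.array([(u-c['cx'])/f,(v-c['cy'])/f,1]); o=M[:3,3]
    for ty in (.0074-.044,): print(u,v,o+d*(ty-o[1])/d[1])
n=np.array([-np.sin(np.radians(18)),0,np.cos(np.radians(18))])
m=np.array([.545,.179,.066]); R=Rt(1,18)
print(R.as_matrix())
plan(s,m+n*(.0074+.06),R,24)
```

```text
13.45 [ 0.50126654 -0.29219344  0.17304625] [-0.3768625   0.62099113 -9.49154374] [0.00105275 0.0778672  0.03498121] 0.05552021778515665
258 205 [ 0.00037196 -0.0366      0.03004559]
258 189 [ 0.00037445 -0.0366      0.03723385]
[[ 0.95091167  0.30896993 -0.01745241]
 [ 0.01659822  0.00539309  0.9998477 ]
 [ 0.30901699 -0.95105652  0.        ]]
24 rows of [-0.0005  0.0018  0.0197] [ 0.06 -0.35 -0.74] total d [-0.0394  0.0428  0.4701]
```

View pics/w9.png

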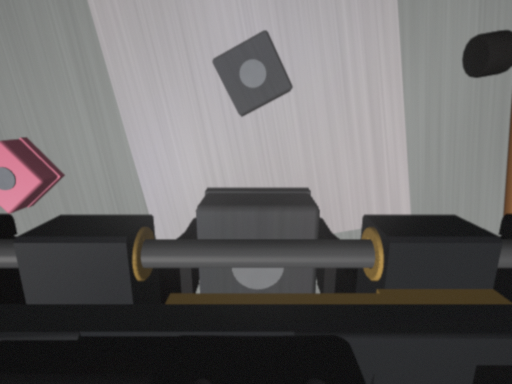

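>>> arm_command(targets=[[[-0.0005,0.0018,0.0197,0.06,-0.35,-0.74],[-0.0005,0.0018,0.0197,0.06,-0.35,-0.74],[-0.0005,0.0018,0.0197,0.06,-0.35,-0.74],[-0.0005,0.0018,0.0197,0.06,-0.35,-0.74],[-0.0005,0.0018,0.0197,0.06,-0.35,-0.74],[-0.0005,0.0018,0.0197,0.06,-0.35,-0.74],[-0.0005,0.0018,0.0197,0.06,-0.35,-0.74],[-0.0005,0.0018,0.0197,0.06,-0.35,-0.74],[-0.0005,0.0018,0.0197,0.06,-0.35,-0.74],[-0.0005,0.0018,0.0197,0.06,-0.35,-0.74],[-0.0005,0.0018,0.0197,0.06,-0.35,-0.74],[-0.0005,0.0018,0.0197,0.06,-0.35,-0.74]]])

```text
time: 14.5
ee_pos: [0.5171, -0.0551, 0.1473]
eef_rot: [-0.704, -0.033, -0.073, 0.705]
ft_force: [-0.9, -0.8, -8.0]
width: 0.0555
```

>>> arm_command(targets=[[[-0.0005,0.0018,0.0197,0.06,-0.35,-0.74],[-0.0005,0.0018,0.0197,0.06,-0.35,-0.74],[-0.0005,0.0018,0.0197,0.06,-0.35,-0.74],[-0.0005,0.0018,0.0197,0.06,-0.35,-0.74],[-0.0005,0.0018,0.0197,0.06,-0.35,-0.74],[-0.0005,0.0018,0.0197,0.06,-0.35,-0.74],[-0.0005,0.0018,0.0197,0.06,-0.35,-0.74],[-0.0005,0.0018,0.0197,0.06,-0.35,-0.74],[-0.0005,0.0018,0.0197,0.06,-0.35,-0.74],[-0.0005,0.0018,0.0197,0.06,-0.35,-0.74],[-0.0005,0.0018,0.0197,0.06,-0.35,-0.74],[-0.0005,0.0018,0.0197,0.06,-0.35,-0.74]]])

```text
time: 15.5
ee_pos: [0.5216, 0.1801, 0.1259]
eef_rot: [-0.698, -0.113, -0.102, 0.699]
ft_force: [0.7, 0.4, -9.1]
width: 0.0555
```

>>> arm_command(targets=[[[0,0,0,0,0,0],[0,0,0,0,0,0],[0,0,0,0,0,0],[0,0,0,0,0,0]]])

```text
time: 15.83
ee_pos: [0.5234, 0.1788, 0.1279]
eef_rot: [-0.698, -0.114, -0.103, 0.7]
ft_force: [-0.2, -0.9, -8.5]
width: 0.0557
```

Run:
```python
from bench import readout,vision
from h import *
s=readout.read_state(); print(s['time'],s['ee_pos'],s['ft_force'],s['torque'],s['width'])
c=vision.camera("wrist");cv2.imwrite("pics/w10.png",c["pixels"])
c=vision.camera("scene");cv2.imwrite("pics/s10.png",cv2.resize(c["pixels"][130:280,260:420],None,fx=4,fy=4,interpolation=cv2.INTER_CUBIC))
n=np.array([-np.sin(np.radians(18)),0,np.cos(np.radians(18))])
m=np.array([.545,.179,.066]); R=Rt(1,18)
plan(s,m+n*(.0074)+R.apply([0,0,-.002]),R,1)
```

```text
15.8333 [0.52337939 0.17879832 0.12792834] [-0.18485824 -0.86882273 -8.5177694 ] [-0.10033607  0.9457364   0.00444523] 0.0556533055991011
1 rows of [ 0.0018  0.0582 -0.0021] [ 0.01 -0.15 -0.35] total d [ 0.0018  0.0582 -0.0021]
```

View pics/w10.png

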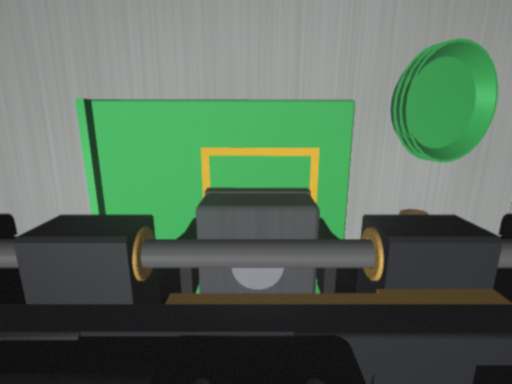

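View pics/s10.png

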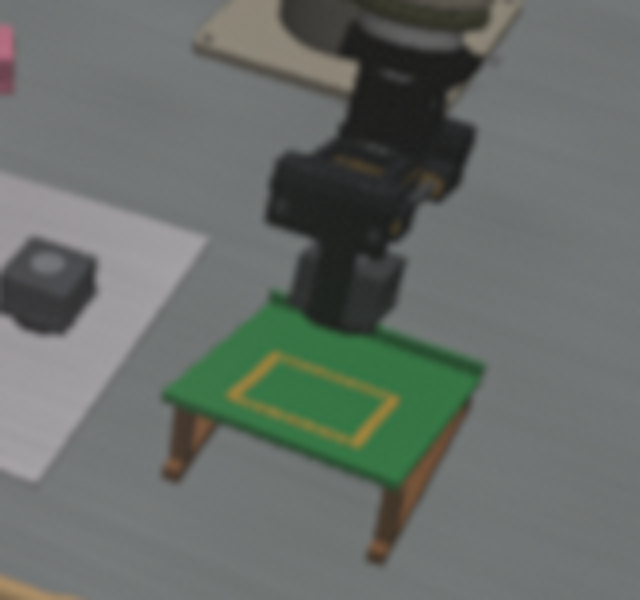

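Run:
```python
from bench import readout,vision
from h import *
s=readout.read_state(); c=vision.camera("wrist"); print(s['ee_pos'])
f=192/np.tan(np.radians(c['fovy'])/2); M=c['mount']
for (u,v) in [(201,148),(320,148),(94,100),(354,100)]:
    d=M[:3,:3]@np.array([(u-c['cx'])/f,(v-c['cy'])/f,1]); o=M[:3,3]
    print(u,v,o+d*(.0656-o[1])/d[1])
```

```text
[0.52392135 0.1791421  0.12870563]
201 148 [-0.04250981  0.0656      0.0446091 ]
320 148 [0.04754517 0.0656     0.04453017]
94 100 [-0.1187347   0.0656      0.07939843]
354 100 [0.07056481 0.0656     0.07926395]
```

>>> arm_command(targets=[[[0.002,0.01,-0.0023,0,0,-0.35],[0,0.015,0,0,0,0],[0,0.013,0,0,0,0],[0,0.008,0,0,0,0],[0,0.004,0,0,0,0],[0,0,0,0,0,0],[0,0,0,0,0,0],[0,0,0,0,0,0]]])

```text
time: 16.65
ee_pos: [0.5419, 0.1787, 0.0832]
eef_rot: [-0.696, -0.117, -0.106, 0.7]
ft_force: [0.2, 0.0, -9.1]
width: 0.0559
```

Run:
```python
from bench import readout,vision
from h import *
s=readout.read_state(); print(s['time'],s['ee_pos'],s['ft_force'],s['torque'],s['width'])
c=vision.camera("wrist");cv2.imwrite("pics/w11.png",c["pixels"])
f=192/np.tan(np.radians(c['fovy'])/2)
n=np.array([-np.sin(np.radians(18)),0,np.cos(np.radians(18))])
m=np.array([.545,.179,.066]); R=Rt(1,18)
plan(s,m+n*(.0074)+R.apply([0,0,-.002]),R,1)
```

```text
16.65 [0.54194389 0.17865456 0.08319154] [ 0.19960821  0.01931971 -9.05655303] [-0.09848119  0.95890319  0.00180726] 0.05587271390101163
1 rows of [-0.0024  0.0099 -0.0017] [-0.14 -0.1   0.21] total d [-0.0024  0.0099 -0.0017]
```

View pics/w11.png

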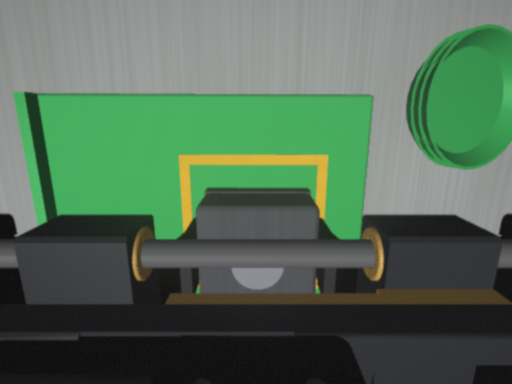

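>>> arm_command(targets=[[[-0.0012,0.003,-0.0015,0,0,0.2],[-0.0012,0.003,0,0,0,0],[0,0.001,0,0,0,0],[0,0,0,0,0,0],[0,0,0,0,0,0]]])

```text
time: 17.12
ee_pos: [0.5415, 0.1769, 0.0749]
eef_rot: [-0.697, -0.116, -0.105, 0.7]
ft_force: [-0.5, -0.5, -8.0]
width: 0.0558
```

Run:
```python
from bench import readout,vision
from h import *
s=readout.read_state(); print(s['time'],s['ee_pos'],s['ft_force'],s['torque'],s['width'])
c=vision.camera("wrist");cv2.imwrite("pics/w12.png",c["pixels"])
n=np.array([-np.sin(np.radians(18)),0,np.cos(np.radians(18))])
m=np.array([.545,.179,.066]); R=Rt(1,18)
plan(s,m+n*(.0074)+R.apply([0,0,-.002]),R,1)
```

```text
17.1167 [0.54145463 0.17686707 0.07487964] [-0.45718246 -0.463011   -8.01065609] [-0.14935898  0.9286174  -0.0259617 ] 0.05579122933775813
1 rows of [0.0007 0.0022 0.0001] [-0.09 -0.09 -0.06] total d [0.0007 0.0022 0.0001]
```

View pics/w12.png

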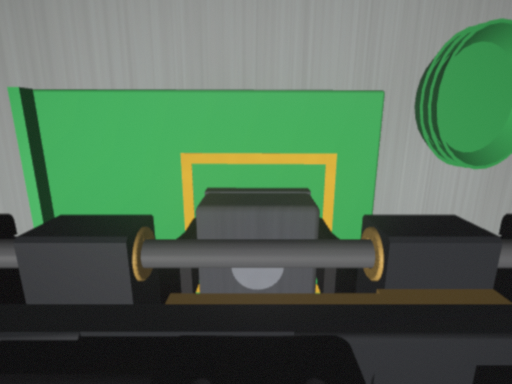

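>>> arm_command(targets=[[[0,0.001,0,0,0,0],[0,0.001,0,0,0,0],[0,0,0,0,0,0],[0,0,0,0,0,0]]])

```text
time: 17.5
ee_pos: [0.5422, 0.177, 0.0732]
eef_rot: [-0.697, -0.116, -0.105, 0.7]
ft_force: [-0.4, 0.1, -7.8]
width: 0.0556
```

>>> arm_command(targets=[[[0,0.001,0,0,0,0],[0,0,0,0,0,0],[0,0,0,0,0,0]]])

```text
time: 17.75
ee_pos: [0.5426, 0.177, 0.0723]
eef_rot: [-0.697, -0.116, -0.105, 0.7]
ft_force: [0.9, 0.1, -6.9]
width: 0.0559
```

>>> arm_command(targets=[[[0,0.001,0,0,0,0],[0,0,0,0,0,0],[0,0,0,0,0,0]]])

```text
time: 18.0
ee_pos: [0.5426, 0.177, 0.0722]
eef_rot: [-0.697, -0.116, -0.105, 0.7]
ft_force: [-11.3, -4.0, 9.5]
width: 0.0557
```

>>> arm_command(targets=[[[0,0.001,0,0,0,0],[0,0,0,0,0,0],[0,0,0,0,0,0]]])

```text
time: 18.25
ee_pos: [0.5426, 0.1771, 0.0721]
eef_rot: [-0.697, -0.116, -0.105, 0.7]
ft_force: [-23.1, -6.2, 26.7]
width: 0.0557
```

Run:
```python
from bench import readout,vision
from h import *
s=readout.read_state(); print(s['time'],s['ee_pos'],s['ft_force'],s['torque'],s['width'])
c=vision.camera("wrist");cv2.imwrite("pics/w13.png",c["pixels"])
c=vision.camera("scene");cv2.imwrite("pics/s13.png",cv2.resize(c["pixels"][180:270,290:390],None,fx=7,fy=7,interpolation=cv2.INTER_CUBIC))
```

```text
18.25 [0.5426351  0.17706527 0.07206454] [-23.07349361  -6.16858407  26.65694921] [-1.40420732  3.5944423  -0.26537248] 0.05572520058565378
```

View pics/s13.png

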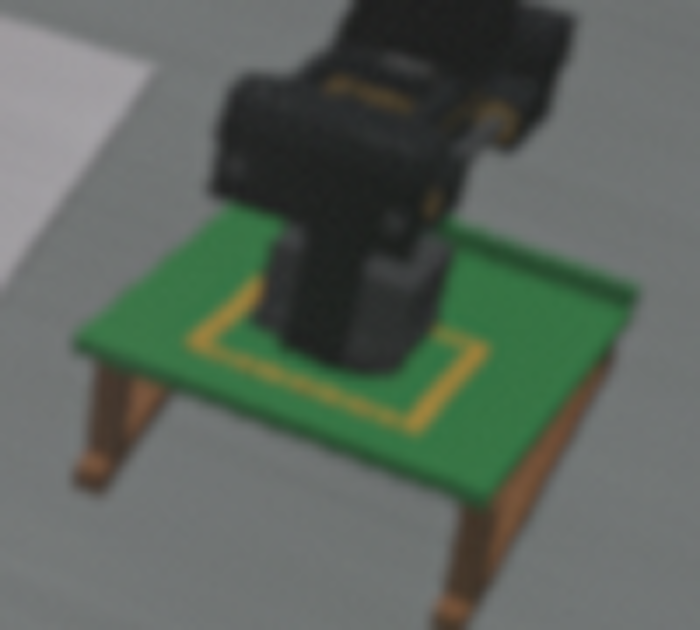

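View pics/w13.png

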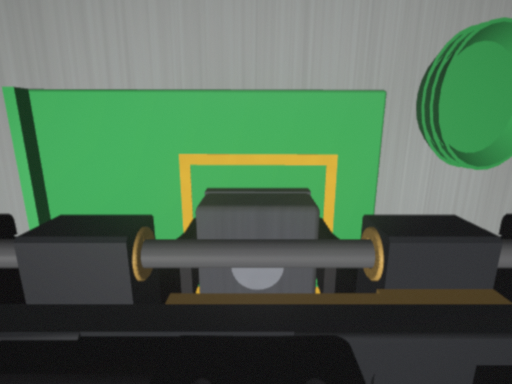

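>>> arm_command(targets=[[[0,-0.0016,0,0,0,0],[0,0,0,0,0,0],[0,0,0,0,0,0],[0,0,0,0,0,0]]])

```text
time: 18.68
ee_pos: [0.5426, 0.1771, 0.0722]
eef_rot: [-0.697, -0.116, -0.105, 0.7]
ft_force: [-6.7, -1.6, 4.2]
width: 0.0554
```

>>> arm_command(targets=[[[0,-0.0004,0,0,0,0],[0,0,0,0,0,0],[0,0,0,0,0,0]]])

```text
time: 18.93
ee_pos: [0.5426, 0.177, 0.0722]
eef_rot: [-0.697, -0.116, -0.105, 0.7]
ft_force: [-2.0, 0.1, -2.2]
width: 0.056
```

>>> arm_command(targets=[[[0,0,0,0,0,0],[0,0,0,0,0,0],[0,0,0,0,0,0],[0,0,0,0,0,0],[0,0,0,0,0,0],[0,0,0,0,0,0]]], hand=0.85)

```text
time: 19.43
ee_pos: [0.5426, 0.177, 0.0723]
eef_rot: [-0.697, -0.116, -0.105, 0.7]
ft_force: [-0.6, 0.2, -0.3]
width: 0.0733
```

Run:
```python
from bench import readout,vision
from h import *
s=readout.read_state(); print(s['time'],s['ee_pos'],s['ft_force'],s['torque'],s['width'])
c=vision.camera("wrist");cv2.imwrite("pics/w14.png",c["pixels"])
```

```text
19.4333 [0.54264495 0.17698709 0.07233469] [-0.63675798  0.16959426 -0.30204782] [-0.08379363  0.4186864  -0.02148951] 0.07332827310134578
```

View pics/w14.png

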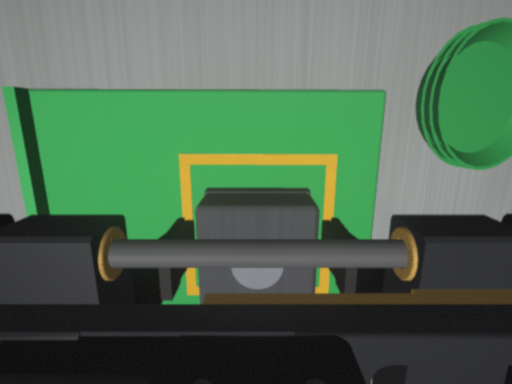

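>>> arm_command(targets=[[[0,-0.01,0,0,0,0],[0,-0.02,0,0,0,0],[0,-0.03,0,0,0,0],[0,-0.04,0,0,0,0],[0,-0.04,0,0,0,0],[0,-0.02,0,0,0,0],[-0.03,0,0,0,0,0],[-0.03,0,0,0,0,0],[0,0,0,0,0,0],[0,0,0,0,0,0]]])

```text
time: 20.32
ee_pos: [0.4351, 0.1749, 0.2063]
eef_rot: [-0.696, -0.117, -0.105, 0.7]
ft_force: [0.3, 0.6, 0.7]
width: 0.0737
```

Run:
```python
from bench import readout,vision
from h import *
s=readout.read_state(); print(s['time'],s['ee_pos'],s['ft_force'],s['width'])
c=vision.camera("top");cv2.imwrite("pics/t15.png",c["pixels"])
c=vision.camera("scene");cv2.imwrite("pics/s15.png",c["pixels"])
c=vision.camera("wrist");cv2.imwrite("pics/w15.png",c["pixels"])
```

```text
20.3167 [0.43505972 0.17488991 0.20634837] [0.25632354 0.60337745 0.71878765] 0.07368329942770323
```

View pics/t15.png

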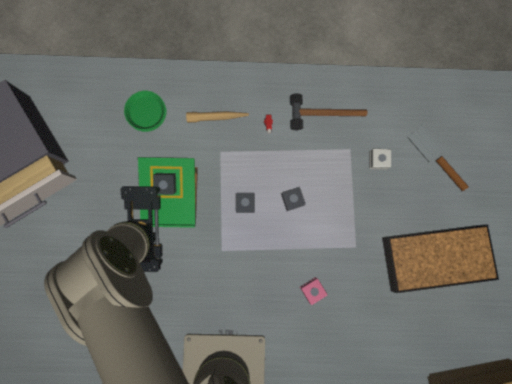

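View pics/s15.png

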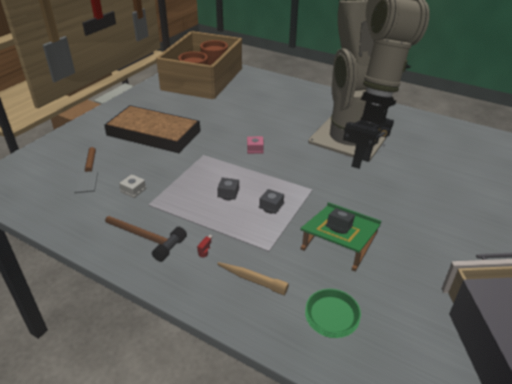

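View pics/w15.png

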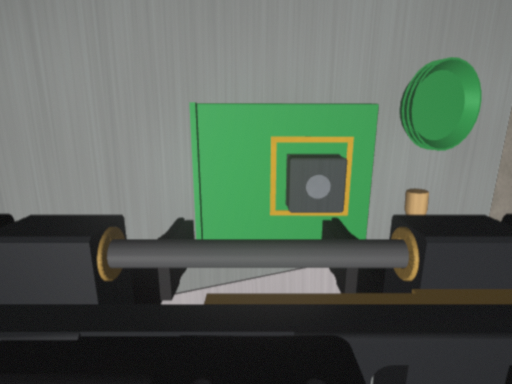

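Run:
```python
from bench import readout,vision
from h import *
s=readout.read_state(); c=vision.camera("wrist"); cv2.imwrite("pics/w16.png",cv2.resize(c["pixels"][120:230,250:370],None,fx=6,fy=6,interpolation=cv2.INTER_CUBIC))
f=192/np.tan(np.radians(c['fovy'])/2); M=c['mount']; R=Ro.from_quat(s['eef_rot'])
D=R.inv().apply(np.array([.545,.179,.066])-s['ee_pos'])[1]
def P(u,v,y):
    d=M[:3,:3]@np.array([(u-c['cx'])/f,(v-c['cy'])/f,1]); o=M[:3,3]; return o+d*(y-o[1])/d[1]
Q=[P(*p,D) for p in [(270,137),(353,137),(352,216),(270,216)]]; print(s['time'],s['ee_pos'],D,Q,np.mean(Q,0)); print(P(318,186,D-.044))
```

```text
20.4667 [0.4368162  0.17492483 0.2066526 ] 0.1672337550488301 [array([0.01390134, 0.16723376, 0.04631476]), array([0.10401508, 0.16723376, 0.04623943]), array([ 0.10985634,  0.16723376, -0.04401472]), array([ 0.0147544 ,  0.16723376, -0.04390687])] [0.06063179 0.16723376 0.00115815]
[0.05949423 0.12323376 0.00180598]
```

View pics/w16.png

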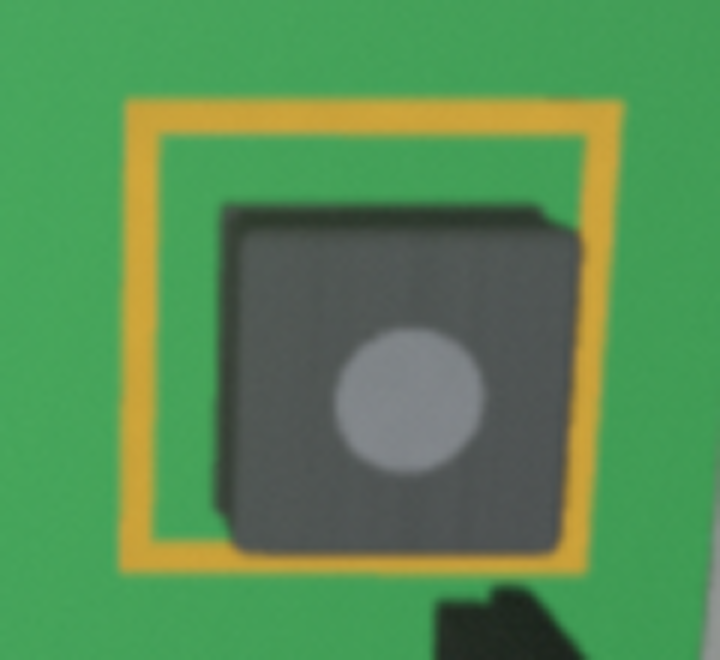

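>>> arm_command(targets=[[[0,0,0,0,0,0],[0,0,0,0,0,0],[0,0,0,0,0,0],[0,0,0,0,0,0],[0,0,0,0,0,0],[0,0,0,0,0,0],[0,0,0,0,0,0],[0,0,0,0,0,0],[0,0,0,0,0,0],[0,0,0,0,0,0],[0,0,0,0,0,0],[0,0,0,0,0,0]]])

```text
time: 21.52
ee_pos: [0.4361, 0.1749, 0.2059]
eef_rot: [-0.697, -0.116, -0.105, 0.7]
ft_force: [-0.4, -0.3, -0.3]
width: 0.0739
```

Run:
```python
from bench import readout,vision
from h import *
a=cv2.imread("pics/s15.png"); c=vision.camera("scene")["pixels"]
d=cv2.absdiff(cv2.GaussianBlur(a,(5,5),0),cv2.GaussianBlur(c,(5,5),0)).max(2); print(d[205:250,300:385].max(), d[150:345,90:385].max())
cv2.imwrite("pics/s17.png",cv2.resize(c[195:270,290:390],None,fx=7,fy=7,interpolation=cv2.INTER_CUBIC))
```

```text
1 9
```

View pics/s17.png

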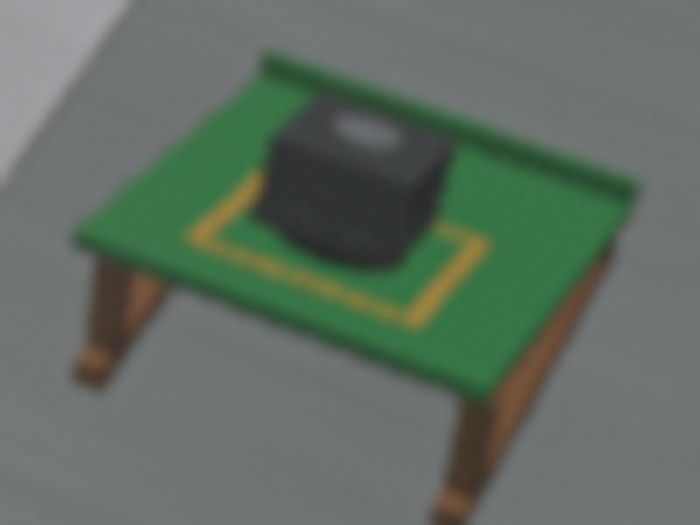

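The weight stands still and centred inside the square, so I'm handing in.

```bash
python3 -c "
from bench import r
print(r.close_job())"
```

```text
the job is handed in; nothing more can be done
None
```

I pushed each weight about 6 cm across the sheet with an open finger, put the one that grips inside the yellow square on the drip board, and handed the job in at about 21.6 s.

- **Feeling the drag:** while moving, the weights read about 1.9–2.7 N (nearest the board), 2.7–2.9 N (middle) and 5.1–5.6 N (far end of the sheet). I took the far one as the good rubber.
- **Where the readings disagreed:** the hard ones read above the stated 0.8–2 N. The sensor wandered by about 1 N, and the readings at a stop (all below 1 N) did not tell the three apart. The choice rests on the gap while moving.
- **Downward pressure:** the vertical force stayed within about 3 N during the drags.
- **Setting down:** I pressed the weight a little too hard on the board, about 27 N vertical and 23 N along x, then eased off to about 2 N before opening the fingers.
- **Last checks:** the weight stood square and about 1 mm from the mark's centre. It had not moved in the scene picture a second after the gripper had backed clear. The two slippery weights stand on the sheet, and by eye the nozzle, dibber, hammer and saucers are where they started.

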